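# Set up two covered crucibles for ignition

## Task

Get the two white porcelain crucibles ready for the furnace: seat each one upright in the fireclay stand of its own size, the large crucible in the large stand and the small crucible in the small one, and cover each with its own lid, lying flat and centred on the rim. Do not tip the crucibles over, and leave the dark nickel crucible, the stoppered glass bottle and the flat tin where they are.

Things in the scene. Friction and masses are not known exactly. Their poses are not given: they have to be found in the camera images.
- crucible_large_center (a point): Large white porcelain crucible, an open cup that tapers downward: 58 mm across the rim, 33 mm across the flat base, 48 mm high, wall 2.6 mm, 80 g. The point is on its axis, 24 mm above its base and 24 mm below its rim; z is its axis, up. Best gripped from above across the outside of the rim.
- crucible_small_center (a point): Small white porcelain crucible of the same kind: 44 mm across the rim, 25 mm across the flat base, 37 mm high, inside of the rim 38 mm across, 35 g. The point is on its axis, 18.5 mm above its base and below its rim; z is its axis, up.
- lid_large_center (a point): Lid of the large crucible, white porcelain, lying knob up: disc 64 mm across, 4 mm thick; round knob on top 13 mm across, 13 mm high; tapered boss below (44 to 37 mm across, 3 mm deep) that drops inside the rim; 35 g. Point: on its axis, half-way up (10 mm above the boss's underside, 7 mm above the face that lies on the rim, 3 mm above the disc's top). z is its axis, up.
- lid_small_center (a point): Lid of the small crucible, same form: disc 49 mm across, 4 mm thick; round knob 11 mm across, 13 mm high; boss below 31 to 24 mm across, 3 mm deep; 20 g; lying knob up. Point: on its axis, half-way up (10 mm above the boss's underside, 7 mm above the face that lies on the rim, 3 mm above the disc's top). z is its axis, up.
- stand_large_seat (a point): Large fireclay stand: a round tan disc, 80 mm across, 14 mm high, fixed. In its top is a dished seat 7 mm deep: 51 mm across at the mouth, 45 degree flank, 37 mm across on the flat floor, where the base of the large crucible rests. The point is the centre of that floor, 7 mm above the worktop.
- stand_small_seat (a point): Small fireclay stand: the same form, 66 mm across, 14 mm high, fixed; seat 7 mm deep, 43 mm across at the mouth, 29 mm across on the flat floor, where the base of the small crucible rests. The point is the centre of that floor, 7 mm above the worktop.
- nickel_crucible_center (a point): Dark grey nickel crucible, 50 mm across the flared rim and 42 mm high, standing among the others; to be left alone. The point is on its axis, half-way up.
- weighing_bottle_center (a point): Clear glass weighing bottle with a glass stopper, 43 mm across and 64 mm high; to be left alone. The point is on its axis, half-way up.
- flat_tin_center (a point): Flat round aluminium sample tin with a white lid, 70 mm across and 30 mm high; to be left alone. The point is on its axis, half-way up.
There are look-alikes about, which are no part of the job. What is shaped like the part that bears lid_small_center but turquoise is not meant. What is shaped like the part that bears crucible_small_center but orange is not meant.

How it is judged:
By the outcome, as a careful person would: the job done as asked, in the order asked, and still so for the second after the job is handed in, with the robot touching nothing.
It also fails if it takes over 112 s, if anything falls off the work surface, if the arm or the gripper's body presses on something with over 40 N, if the wrist force passes 120 N, or if a joint passes its speed limit or range.

## Robot

A 6-joint arm with a two-finger parallel gripper is mounted at the origin on a cart in front of the work surface, level with it; the furniture and walls round the work are solid. World frame = base frame: x ahead of the robot, y to its left, z up, the work surface at z = 0. Lengths are in m, angles in rad, forces in N, time in s.
With the tool pointing down it reaches from about 0.35 to 0.875 m from the base axis. Payload 15.5 kg.
Tool frame: the origin (TCP) lies on the centre line of the jaws, within the pads' length; the fingertips stand 8 mm ahead of it and the grasp point (between the pads) lies 11 mm behind it; y points along the fingers, x is the direction in which the jaws open and shut, and the axes are right-handed (so a half turn about y gives the same grasp; the last joint's range is limited). The gripper opens to 85 mm and grips with 20 to 120 N. Pads are 22 mm wide; open, the fingers measure 114 mm over their backs; the gripper's body (76 mm by 85 mm) begins 54 mm behind the grasp point. The pads swing forward as they close: fully open they stand 13 mm farther back than shut.
Start: joints at [1.091, 0.494, 1.345, -0, 1.302, -0.096], TCP at [0.235, 0.579, 0.239] pointing down, gripper open.
Joint ranges: [-2.91, 2.91], [-0.82, 2.16], [0.22, 2.67], [-1.22, 4.37], [0.12, 2.79], [-3.08, 3.08]. Speed limits (rad/s): [1.89, 1.89, 2.57, 3.01, 3.01, 3.01].

## Interface

Orientations are given as a unit quaternion [w, x, y, z].
In Python, from station import * gives the robot as it stands.
- The arm moves only by the tool move_arm, never from a script. Its argument "commands" is a list of rows, each a list of 6 numbers: the shift along the tool's x, y, z in cm, then the turn, a rotation vector about the tool's x, y, z in degrees. A call has 1 to 20 rows; each row is the pose to reach, as a shift and turn from the pose commanded when the call began, along the tool's axes at that moment; what a row does not reach only later rows make up. A row lasts 1/8 s, in which the tool goes at most 62.5 mm and 10.7 degrees, less where a joint would pass 70% of its speed; a pose out of reach is approached as far as the arm can. A call with a gripper value outside its range is refused whole. "jaw" is the opening, from 0 (shut) to 1 (fully open), set as the call begins (left out, the last holds). The fingers move at their own pace and stop on an object; the grip force is fixed at half the most. Time passes only in rows, so rows that repeat a pose let the fingers close. It gives the time, the measured TCP pose, the force and the opening at its end, in the units of the state.
- sense(): the state, without advancing time (a new reading comes with each control period).
- capture(name): name is "scene" or "side" or "wrist"; returns the picture (400x640x3 uint8, red, green, blue); there is no depth.
- get_calibration(name): a dict with "mtx" (3x3 intrinsics, pixels), "k1" (the pictures are not rectified: a ray, as slopes to the right and down, at radius r is drawn at 1 + k1 r^2 times it, then the intrinsics apply), "R" (3x3) and "t" (3): a world point X has camera coordinates R X + t; the wrist camera has in their place "hand_eye" (4x4, takes a point from camera to tool coordinates, whose origin is the TCP and whose axes are the tool frame's). Camera axes: x right, y down, z forward; pixel columns grow to the right and rows downward; lengths in m; the calibration is good to about 2 mm. A picture is of the moment at which its call begins: read the wrist's pose just before it. get_calibration takes no time and is no camera call.
- finish_job(): hands the job in, once; it reports no verdict.
Trained networks look in the newest picture that a camera, given by its name, has taken for a name from the list of things; names that differ only in an ending like _2 or _b are one class to them, and where a whole thing is asked for, a point or a joint stands for the part that bears it (a point fixed in the world has none). Each returns a list of dicts, best first, with "score" (0 to 1); they miss things now and then, are a little off and sometimes report something else, mostly with a low value. They report only what shows in the picture. A call takes as long as a camera call. They do not tell look-alikes from the thing itself.
- spot_in(camera, query): "extent" ([left, top, right, bottom] in pixels, round what is visible of it).
- pinpoint(camera, query): "location" ([row, column] in pixels: a listed point, or the origin of a listed thing).
The state is a dict: "clock": time; "joint_pos": joint angles; "qd": joint speeds; "tau": joint torques, N m; "tool_pos": TCP position; "orientation": TCP orientation; "contact_force": force on the tool from outside, world axes, zero at the start; "wrist_torque": the same for the moment, N m; "width": finger opening in m.
Only numpy, scipy, OpenCV 4.12 (cv2) and the standard library are available. Lean on these libraries where they do the work, as an engineer would, in place of code of your own. Each camera call takes 0.05 s, during which the arm holds its last target. There are 200 camera calls.

## Working session

There is one attempt and no reset: what is moved stays moved. The work goes in short steps, Python scripts to look and compute and a tool call to move; the robot and the scene stay as the last step left them, time stands still between calls to the robot, and variables do not carry over. Pictures are saved under pics/ and viewed, about 12 in all and at most 16, crops included, and the job is handed in when it is done.

Besides the shell and the picture viewer there is one more tool, called as name([rows], argument=value, ...), one row to a line, values as JSON. move_arm: Moves the arm, as the interface text tells. Its arguments: {"type":"object","properties":{"commands":{"type":"array"},"jaw":{"type":"number"}},"required":["commands"]}

```bash
mkdir -p pics; ls
cat > h.py <<'E'
from station import *
import numpy as np, cv2
from scipy.spatial.transform import Rotation as Ro
def rot(q): return Ro.from_quat([q[1],q[2],q[3],q[0]]).as_matrix()
def cam(name,s=None):
    c=get_calibration(name)
    if 'hand_eye' in c:
        s=s or sense(); T=np.eye(4); T[:3,:3]=rot(s['orientation']); T[:3,3]=s['tool_pos']
        M=np.linalg.inv(T@np.array(c['hand_eye'])); R,t=M[:3,:3],M[:3,3]
    else: R,t=np.array(c['R']),np.array(c['t'])
    return np.array(c['mtx']),c['k1'],R,t
def at(C,row,col,z):
    K,k1,R,t=C
    p=cv2.undistortPoints(np.array([[[col,row]]],float),K,np.array([k1,0,0,0.]))[0,0]
    d=R.T@np.array([p[0],p[1],1]); o=-R.T@t
    return o+d*(z-o[2])/d[2]
def proj(C,X):
    K,k1,R,t=C
    return cv2.projectPoints(np.array([X],float),cv2.Rodrigues(R)[0],t,K,np.array([k1,0,0,0.]))[0][0,0]
Z=dict(crucible_large_center=.024,crucible_small_center=.0185,lid_large_center=.010,lid_small_center=.010,stand_large_seat=.007,stand_small_seat=.007,nickel_crucible_center=.021,weighing_bottle_center=.032,flat_tin_center=.015)
def save(im,name): cv2.imwrite('pics/'+name+'.png',cv2.cvtColor(im,cv2.COLOR_RGB2BGR))
E
python3 - <<'E'
from h import *
s=sense(); print(s)
for n in ['scene','side','wrist']:
    s=sense(); im=capture(n); save(im,n+'0'); C=cam(n,s)
    print(n,'campos',(-C[2].T@C[3]).round(3))
    for q in Z:
        for d in pinpoint(n,q)[:3]:
            print(q,round(d['score'],2),np.round(d['location']),at(C,*d['location'],Z[q]).round(3)[:2])
E
```

```text
pics
{'clock': 0.0, 'joint_pos': array([ 1.09050439e+00,  4.94199121e-01,  1.34614690e+00,  1.79475934e-05,
        1.30251789e+00, -9.55038480e-02]), 'qd': array([-0.00159578, -0.00051012, -0.00036274,  0.00012174, -0.00028629,
        0.00171335]), 'tau': array([-3.32485564e-03, -8.82152152e+01, -3.83872783e+01, -5.08804660e-04,
        1.02420378e-02,  8.82105951e-05]), 'tool_pos': array([0.23442663, 0.57897666, 0.238685  ]), 'orientation': array([-0.586171  ,  0.58658924,  0.39477061, -0.3955664 ]), 'contact_force': array([0.40099314, 0.2482984 , 0.06699754]), 'wrist_torque': array([-0.04978123, -0.0356875 ,  0.00436902]), 'width': 0.08550514970516633}
scene campos [0.14  0.874 0.459]
crucible_small_center 0.79 [283. 276.] [0.476 0.32 ]
crucible_small_center 0.38 [280. 323.] [0.391 0.277]
lid_large_center 0.57 [251. 317.] [0.453 0.162]
lid_large_center 0.16 [283. 280.] [0.474 0.308]
lid_small_center 0.8 [292. 198.] [0.612 0.394]
lid_small_center 0.75 [274. 237.] [0.574 0.313]
nickel_crucible_center 0.53 [218. 278.] [0.613 0.054]
weighing_bottle_center 0.76 [237. 265.] [0.582 0.178]
flat_tin_center 0.56 [189. 309.] [ 0.634 -0.194]
side campos [0.5   0.982 0.839]
crucible_large_center 0.75 [208. 348.] [0.43  0.021]
crucible_small_center 0.81 [278. 370.] [0.386 0.27 ]
crucible_small_center 0.8 [294. 338.] [0.464 0.319]
lid_large_center 0.72 [249. 338.] [0.46  0.167]
lid_large_center 0.21 [248. 291.] [0.58  0.164]
lid_small_center 0.72 [323. 271.] [0.61  0.394]
lid_small_center 0.57 [290. 291.] [0.571 0.303]
stand_large_seat 0.85 [178. 323.] [ 0.5   -0.141]
stand_small_seat 0.7 [145. 323.] [ 0.5   -0.326]
nickel_crucible_center 0.56 [216. 284.] [0.607 0.052]
weighing_bottle_center 0.67 [164. 278.] [ 0.64  -0.176]
weighing_bottle_center 0.61 [244. 290.] [0.58  0.173]
flat_tin_center 0.64 [162. 278.] [ 0.645 -0.213]
wrist campos [0.169 0.605 0.374]
```

```bash
python3 -c "
import cv2
im=cv2.imread('pics/side0.png')[100:350,180:500]
cv2.imwrite('pics/sidec.png',cv2.resize(im,None,fx=2.4,fy=2.4,interpolation=2))
im=cv2.imread('pics/scene0.png')[120:340,130:450]
cv2.imwrite('pics/scenec.png',cv2.resize(im,None,fx=2.4,fy=2.4,interpolation=2))"
```

```text
(no output)
```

View pics/sidec.png

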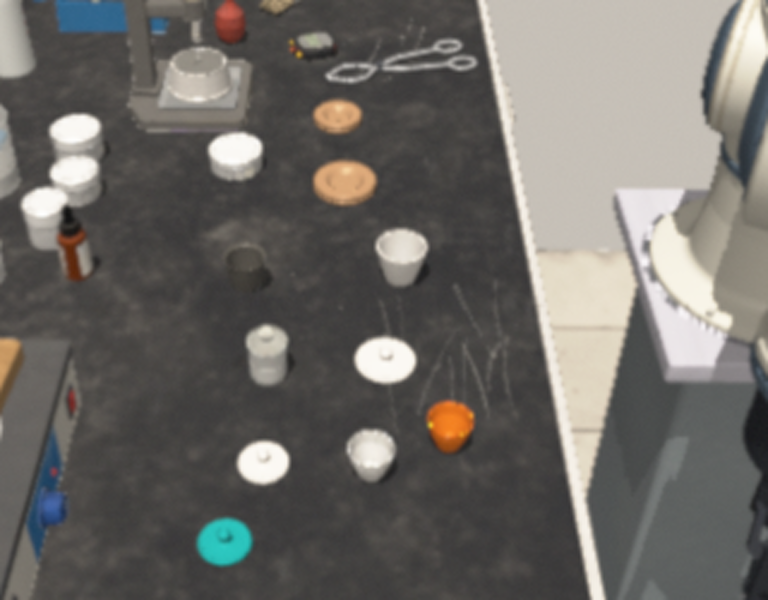

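View pics/scenec.png

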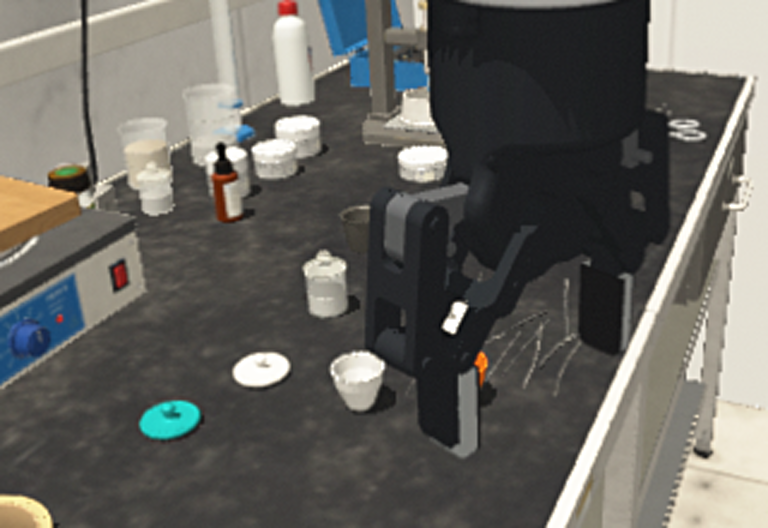

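Side crop: the large stand is at (345,182), the small stand at (338,115), the large crucible at (400,255) and the large lid at (385,358). The white small crucible is at (371,455) with the orange decoy at (450,425). The white small lid is at (263,460) with the turquoise decoy at (224,540). The networks' positions agree with this. The scene crop shows the same layout, partly hidden by the arm.

```bash
cat >> h.py <<'E'
def go(target,s=None):
    "shift in tool axes cm to bring TCP to target"
    s=s or sense(); return (rot(s['orientation']).T@(np.array(target)-s['tool_pos'])*100).round(2)
E
python3 - <<'E'
from h import *
s=sense(); print(rot(s['orientation']).round(3)); print(np.array(get_calibration('wrist')['hand_eye']).round(3),get_calibration('wrist')['mtx'])
print(go([.43,.021,.2]))
E
```

```text
[[ 0.375  0.    -0.927]
 [ 0.927 -0.     0.375]
 [-0.    -1.    -0.   ]]
[[ 1.     0.001 -0.    -0.   ]
 [ 0.    -0.28   0.96  -0.135]
 [ 0.001 -0.96  -0.28   0.07 ]
 [ 0.     0.     0.     1.   ]] [[358.1341611    0.         319.17270709]
 [  0.         358.1341611  200.84108892]
 [  0.           0.           1.        ]]
[-44.41   3.93 -39.07]
```

```bash
python3 -c "
from h import *
print(go([.47,.21,.24]))"
```

```text
[-25.39  -0.07 -35.68]
```

move_arm([
  [-25.4, 0, -35.7, 0, -22, 0],
  [-25.4, 0, -35.7, 0, -22, 0],
  [-25.4, 0, -35.7, 0, -22, 0],
  [-25.4, 0, -35.7, 0, -22, 0],
  [-25.4, 0, -35.7, 0, -22, 0],
  [-25.4, 0, -35.7, 0, -22, 0],
  [-25.4, 0, -35.7, 0, -22, 0],
  [-25.4, 0, -35.7, 0, -22, 0],
  [-25.4, 0, -35.7, 0, -22, 0],
  [-25.4, 0, -35.7, 0, -22, 0],
  [-25.4, 0, -35.7, 0, -22, 0],
])

```text
clock: 2.88
tool_pos: [0.4695, 0.2109, 0.2393]
orientation: [0.5, -0.5, -0.5, 0.5]
contact_force: [-0.8, -0.1, 1.1]
width: 0.0852
```

```bash
cat >> h.py <<'E'
def look(n,name,qs):
    s=sense(); im=capture(n); save(im,name); C=cam(n,s)
    for q in qs:
        for d in pinpoint(n,q)[:3]:
            print(n,q,round(d['score'],2),np.round(d['location']),at(C,*d['location'],Z[q]).round(4)[:2])
    return im,C
E
python3 - <<'E'
from h import *
s=sense(); print(s['tool_pos'].round(4),rot(s['orientation']).round(3),s['clock'])
look('wrist','w1',list(Z)[:4]); look('side','s1',list(Z)[:6])
E
```

```text
[0.4695 0.2109 0.2393] [[-0.001 -0.    -1.   ]
 [ 1.     0.    -0.001]
 [ 0.    -1.     0.   ]] 2.875
wrist crucible_large_center 0.73 [155. 270.] [0.4541 0.1616]
wrist crucible_large_center 0.65 [136. 124.] [0.4362 0.0205]
wrist crucible_small_center 0.61 [ 93. 388.] [0.3956 0.2756]
wrist crucible_small_center 0.59 [174. 418.] [0.4737 0.3104]
wrist lid_large_center 0.81 [156. 271.] [0.4579 0.1612]
wrist lid_small_center 0.67 [266. 400.] [0.581  0.3014]
wrist lid_small_center 0.61 [283. 482.] [0.6026 0.3961]
side crucible_small_center 0.57 [292. 290.] [0.5736 0.3155]
side lid_large_center 0.81 [250. 340.] [0.4558 0.1721]
side lid_large_center 0.44 [214. 284.] [0.6071 0.0351]
side lid_small_center 0.68 [322. 275.] [0.6023 0.3925]
side lid_small_center 0.58 [293. 289.] [0.5759 0.3098]
side stand_large_seat 0.84 [176. 324.] [ 0.4964 -0.1504]
side stand_large_seat 0.33 [163. 279.] [ 0.6423 -0.2172]
side stand_small_seat 0.48 [149. 319.] [ 0.5136 -0.3048]
side stand_small_seat 0.23 [210. 346.] [0.433  0.0085]
```

View pics/w1.png

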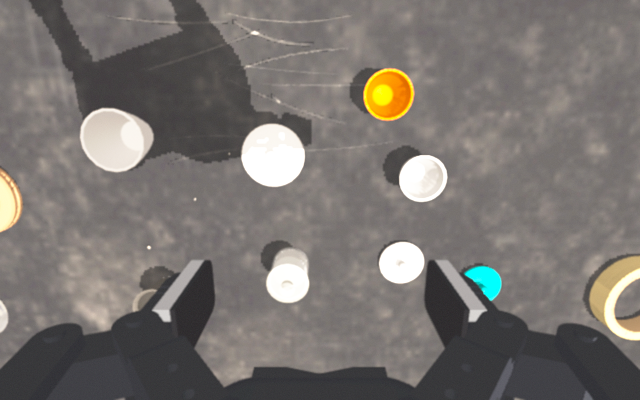

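The wrist view shows the white small crucible at (423,178), orange at (388,94), the large crucible at (117,139), the large lid at (273,155), the small lid at (402,262) and turquoise at (482,284). Next I'll go above the small crucible.

move_arm([
  [10.5, 8, 0, 0, 0, 0],
  [10.5, 8, 0, 0, 0, 0],
  [10.5, 8, 0, 0, 0, 0],
  [10.5, 8, 0, 0, 0, 0],
  [10.5, 8, 0, 0, 0, 0],
])

```text
clock: 4.1
tool_pos: [0.4708, 0.3142, 0.1603]
orientation: [-0.5, 0.501, 0.5, -0.499]
contact_force: [-0.2, -0.7, 0.0]
width: 0.0855
```

```bash
cat >> h.py <<'E'
def disc(im,C,xy,z,diam,name=None,sat=70,val=120,best=True):
    "centre and diameters of the pale blob nearest the predicted place, at plane z"
    hsv=cv2.cvtColor(im,cv2.COLOR_RGB2HSV); m=((hsv[...,1]<sat)&(hsv[...,2]>val)).astype(np.uint8)
    m=cv2.morphologyEx(m,cv2.MORPH_CLOSE,np.ones((5,5),np.uint8))
    cs=cv2.findContours(m,cv2.RETR_EXTERNAL,cv2.CHAIN_APPROX_NONE)[0]
    out=[]
    for c in cs:
        if len(c)<40: continue
        h=cv2.convexHull(c)[:,0]
        P=np.array([at(C,v,u,z)[:2] for u,v in h]).astype(np.float32)
        (c2,r)=cv2.minEnclosingCircle(P); e=cv2.fitEllipse(P)
        out.append((np.hypot(*(np.array(c2)-xy)),np.round(c2,4),round(2*r,4),np.round(e[0],4),np.round(e[1],4)))
    for o in sorted(out,key=lambda o:o[0])[:2]: print(o)
E
python3 - <<'E'
from h import *
s=sense(); print(s['tool_pos'].round(4),s['clock'])
im,C=look('wrist','w2',['crucible_small_center'])
disc(im,C,(.469,.316),.037,.044)
E
```

```text
[0.4708 0.3142 0.1603] 4.1
wrist crucible_small_center 0.98 [ 89. 266.] [0.3949 0.2746]
wrist crucible_small_center 0.79 [193. 314.] [0.4742 0.31  ]
(np.float64(0.008504029742147121), array([0.4766, 0.3198]), 0.1032, array([0.4841, 0.3175]), array([0.0625, 0.102 ]))
(np.float64(0.08878577445806018), array([0.3807, 0.307 ]), 0.0628, array([0.3807, 0.3083]), array([0.0357, 0.0659]))
```

View pics/w2.png

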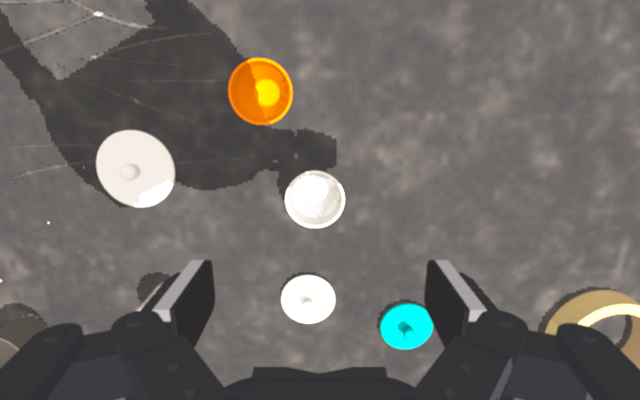

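The white small crucible's rim is centred at about (315,198), the small lid at (308,298) and the large lid at (136,168). The crucible lies between the fingers. The colour threshold was too loose, so I'll tighten it on the same picture.

```bash
sed -i 's/val=120/val=165/' h.py
python3 - <<'E'
from h import *
im=cv2.cvtColor(cv2.imread('pics/w2.png'),cv2.COLOR_BGR2RGB); C=cam('wrist'); s=sense()
print(s['tool_pos'].round(4))
for xy,z,d in [((.47,.312),.037,.044),((.577,.302),.005,.049),((.458,.165),.006,.064)]: disc(im,C,xy,z,d)
im=cv2.cvtColor(cv2.imread('pics/s1.png'),cv2.COLOR_BGR2RGB); C=cam('side')
for xy,z,d in [((.47,.312),.037,.044),((.577,.302),.005,.049),((.458,.165),.006,.064),((.43,.02),.048,.058)]: disc(im,C,xy,z,d)
E
```

```text
[0.4708 0.3142 0.1602]
(np.float64(0.005316147081943471), array([0.475 , 0.3102]), 0.0461, array([0.4751, 0.3102]), array([0.0454, 0.0458]))
(np.float64(0.09008596988050992), array([0.5598, 0.3044]), 0.0461, array([0.5597, 0.3043]), array([0.0453, 0.046 ]))
(np.float64(0.0028272836205507474), array([0.5796, 0.3032]), 0.0518, array([0.5795, 0.3031]), array([0.0509, 0.0517]))
(np.float64(0.09296567945074045), array([0.4844, 0.3097]), 0.0517, array([0.4844, 0.3098]), array([0.0511, 0.0515]))
(np.float64(0.002415567682035394), array([0.4578, 0.1626]), 0.0656, array([0.4577, 0.1625]), array([0.0647, 0.0652]))
(np.float64(0.11514119594260895), array([0.5709, 0.1877]), 0.0723, array([0.5715, 0.1857]), array([0.027 , 0.0766]))
(np.float64(0.0056211038240389566), array([0.4719, 0.3173]), 0.0561, array([0.472 , 0.3158]), array([0.042 , 0.0567]))
(np.float64(0.10523433322664334), array([0.5737, 0.3302]), 0.0513, array([0.5732, 0.3299]), array([0.0479, 0.0515]))
(np.float64(0.002226486995385494), array([0.5766, 0.3042]), 0.0534, array([0.5761, 0.3039]), array([0.0498, 0.0535]))
(np.float64(0.10678645287873427), array([0.4708, 0.2908]), 0.0583, array([0.4709, 0.2892]), array([0.0437, 0.0589]))
(np.float64(0.0033894555895379406), array([0.4547, 0.1641]), 0.0687, array([0.4571, 0.1646]), array([0.0596, 0.0674]))
(np.float64(0.12607486520061215), array([0.5839, 0.1583]), 0.084, array([0.5811, 0.156 ]), array([0.046 , 0.0855]))
(np.float64(0.02189380380221908), array([0.4296, 0.0419]), 0.0815, array([0.434 , 0.0383]), array([0.0375, 0.0852]))
(np.float64(0.1872846497386697), array([0.457 , 0.2053]), 0.0653, array([0.4593, 0.2058]), array([0.0566, 0.064 ]))
```

move_arm([
  [-0.4, 5, -0.4, 0, 0, 0],
  [-0.4, 9, -0.4, 0, 0, 0],
  [-0.4, 12, -0.4, 0, 0, 0],
  [-0.4, 13.8, -0.4, 0, 0, 0],
  [-0.4, 13.8, -0.4, 0, 0, 0],
  [-0.4, 13.8, -0.4, 0, 0, 0],
])

```text
clock: 4.95
tool_pos: [0.4749, 0.3111, 0.0224]
orientation: [-0.5, 0.5, 0.5, -0.499]
contact_force: [0.2, -1.0, 0.1]
width: 0.0856
```

move_arm([
  [0, 0, 0, 0, 0, 0],
  [0, 0, 0, 0, 0, 0],
  [0, 0, 0, 0, 0, 0],
  [0, 0, 0, 0, 0, 0],
  [0, 0, 0, 0, 0, 0],
  [0, 0, 0, 0, 0, 0],
], jaw=0)

```text
clock: 5.7
tool_pos: [0.4746, 0.311, 0.0222]
orientation: [-0.5, 0.5, 0.5, -0.499]
contact_force: [-0.8, -2.2, 13.4]
width: 0.0404
```

Run:
```python
from h import *
s=sense(); print(s['width'],s['contact_force'],s['tool_pos'])
save(capture('wrist')[100:],'w3')
s=sense(); print(s['width'],s['contact_force'])
```

```text
0.04043695412927937 [-0.79170604 -2.24229828 13.41534669] [0.47463426 0.31101295 0.02217669]
0.04057954513470924 [-1.45056556 -2.42489305 13.24757786]
```

View pics/w3.png

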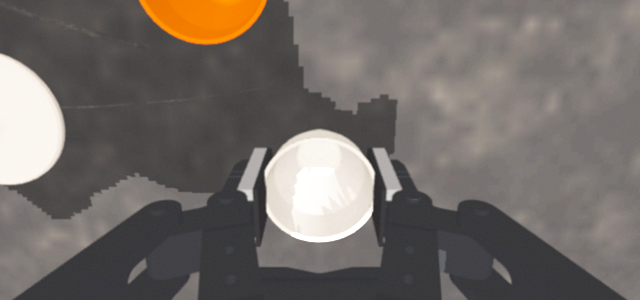

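The rim is between the pads at (320,190) in the crop, and the cup is upright. Lift and carry it toward the stands.

move_arm([
  [0, -1.5, 0, 0, 0, 0],
  [0, -4, 0, 0, 0, 0],
  [0, -8, 0, 0, 0, 0],
  [0, -13, 0, 0, 0, 0],
  [-4, -14, 0, 0, 0, 0],
  [-9, -14, 0, 0, 0, 0],
  [-14, -14, 0, 0, 0, 0],
  [-19, -14, 0, 0, 0, 0],
  [-24, -14, 0, 0, 0, 0],
  [-29, -14, 0, 0, 0, 0],
  [-34, -14, 0, 0, 0, 0],
  [-39, -14, 0, 0, 0, 0],
  [-44, -14, 0, 0, 0, 0],
  [-48, -14, 0, 0, 0, 0],
  [-51, -14, 0, 0, 0, 0],
  [-53, -14, 0, 0, 0, 0],
  [-53, -14, 0, 0, 0, 0],
  [-53, -14, 0, 0, 0, 0],
])

```text
clock: 8.0
tool_pos: [0.4737, -0.2182, 0.1614]
orientation: [0.5, -0.5, -0.5, 0.5]
contact_force: [-0.1, -0.0, -0.6]
width: 0.0401
```

Run:
```python
from h import *
s=sense(); print(s['tool_pos'].round(4),s['clock'],s['width'],np.abs(s['qd']).max())
im,C=look('wrist','w4',list(Z)[4:6])
hsv=cv2.cvtColor(im,cv2.COLOR_RGB2HSV); print(hsv[200:202,300:302])
```

```text
[ 0.4737 -0.2182  0.1614] 8.0 0.04010450771045669 0.008743183719556182
wrist stand_large_seat 0.83 [214. 393.] [ 0.4995 -0.1557]
wrist stand_small_seat 0.64 [233. 216.] [ 0.5163 -0.3075]
[[[15 21 97]
  [ 9 19 94]]

 [[10 16 98]
  [ 9 19 96]]]
```

View pics/w4.png

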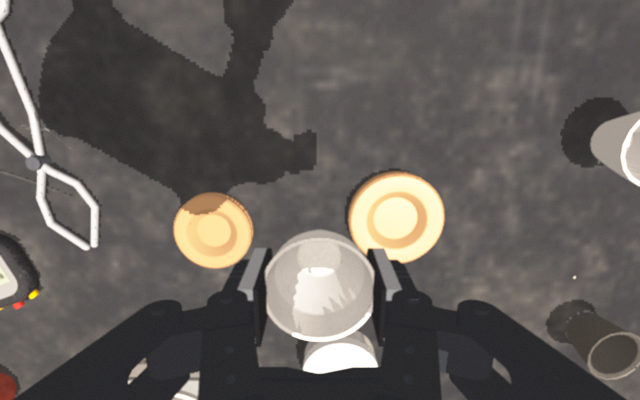

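The large stand is at (396,217) and the small stand at (213,230), with the held cup at (320,290) upright. Now I'll fit the discs.

Run:
```python
from h import *
im=cv2.cvtColor(cv2.imread('pics/w4.png'),cv2.COLOR_BGR2RGB); C=cam('wrist'); s=sense()
hsv=cv2.cvtColor(im,cv2.COLOR_RGB2HSV); m=((hsv[...,1]>55)&(hsv[...,2]>110)).astype(np.uint8)
m=cv2.morphologyEx(m,cv2.MORPH_OPEN,np.ones((5,5),np.uint8)); m[:,:150]=0;m[:,500:]=0
for c in cv2.findContours(m,0,1)[0]:
    if cv2.contourArea(c)<800: continue
    P=np.array([at(C,v,u,.013)[:2] for u,v in cv2.convexHull(c)[:,0]]).astype(np.float32)
    print(cv2.boundingRect(c),cv2.minEnclosingCircle(P),cv2.fitEllipse(P))
for d in spot_in('wrist','crucible_small_center')[:2]: print(d)
# rim of held cup: centre at image (320,~288), height ~ TCP+.015
for r in (284,288,292): print((at(C,r,320,s['tool_pos'][2]+.015)-s['tool_pos']).round(4))
print(proj(C,s['tool_pos']+[0,0,.015]))
```

```text
(173, 192, 81, 77) ((0.5124934911727905, -0.3083747625350952), 0.035452015697956085) ((0.5128857493400574, -0.3084796965122223), (0.06716770678758621, 0.07072003930807114), 48.37241744995117)
(366, 190, 63, 60) ((0.5036259889602661, -0.15391890704631805), 0.027377203106880188) ((0.5029020309448242, -0.1537080854177475), (0.05245661363005638, 0.05317391827702522), 60.3115119934082)
{'extent': [266.1, 229.1, 375.6, 337.2], 'score': 0.92}
[-0.0032 -0.0002  0.015 ]
[-0.0015 -0.0002  0.015 ]
[ 0.0002 -0.0002  0.015 ]
[320.52446324 291.55570242]
```

move_arm([
  [-4, 0, -2, 0, 0, 0],
  [-8, 2, -4, 0, 0, 0],
  [-9.1, 5, -4.1, 0, 0, 0],
  [-9.1, 8.5, -4.1, 0, 0, 0],
  [-9.1, 10, -4.1, 0, 0, 0],
  [-9.1, 10, -4.1, 0, 0, 0],
  [-9.1, 10, -4.1, 0, 0, 0],
])

```text
clock: 9.07
tool_pos: [0.5154, -0.3103, 0.0625]
orientation: [-0.5, 0.501, 0.5, -0.5]
contact_force: [-1.1, 0.6, -1.0]
width: 0.0404
```

Run:
```python
from h import *
s=sense(); print(s['tool_pos'].round(4),s['clock'],s['width'],np.abs(s['qd']).max())
im,C=look('wrist','w5',[]); im2,C2=look('side','s5',['crucible_small_center','stand_small_seat'])
for p in ((0.5145,-.309,.014),):
    for z in (.014,.007):
      for r in ((.0215,) if z>.01 else (.0145,)):
        for a in np.linspace(0,6.28,40):
            u=proj(C,[p[0]+r*np.cos(a),p[1]+r*np.sin(a),z]); cv2.circle(im,tuple(int(round(t)) for t in u),1,(0,0,255),-1)
            u=proj(C2,[p[0]+.033*np.cos(a),p[1]+.033*np.sin(a),.014]); cv2.circle(im2,tuple(int(round(t*1)) for t in u),0,(0,0,255),-1)
a=cv2.resize(im[100:340,160:480],None,fx=1.6,fy=1.6); b=cv2.resize(im2[110:190,270:370],(480,384))
save(cv2.resize(np.hstack([a,b[:384,:]]),(790,306)),'c5')
```

```text
[ 0.5154 -0.3103  0.0625] 9.075 0.04039680354330647 0.006471257553535344
side crucible_small_center 0.44 [134. 325.] [ 0.4959 -0.383 ]
side stand_small_seat 0.6 [146. 321.] [ 0.5077 -0.3217]
```

View pics/c5.png

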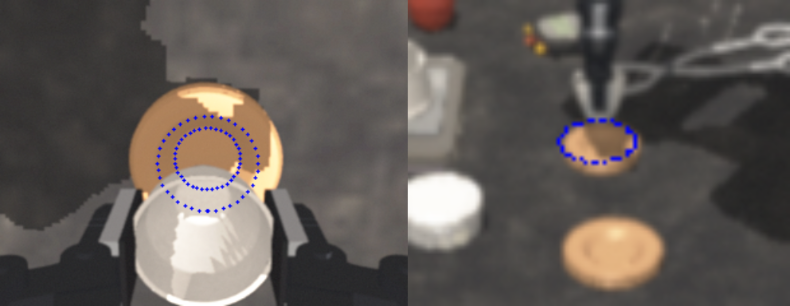

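The overlay of the predicted seat (blue) sits centred in the small stand in both views. Lower the cup.

move_arm([
  [0.1, 1.5, 0.1, 0, 0, 0],
  [0.1, 2.6, 0.1, 0, 0, 0],
  [0.1, 3.1, 0.1, 0, 0, 0],
  [0.1, 3.3, 0.1, 0, 0, 0],
  [0.1, 3.3, 0.1, 0, 0, 0],
  [0.1, 3.3, 0.1, 0, 0, 0],
])

```text
clock: 10.02
tool_pos: [0.5138, -0.3089, 0.0291]
orientation: [-0.5, 0.5, 0.5, -0.5]
contact_force: [-3.7, 5.8, 22.8]
width: 0.0405
```

move_arm([
  [0, 0, 0, 0, 0, 0],
  [0, 0, 0, 0, 0, 0],
  [0, 0, 0, 0, 0, 0],
  [0, 0, 0, 0, 0, 0],
  [0, 0, 0, 0, 0, 0],
], jaw=1)

```text
clock: 10.65
tool_pos: [0.5137, -0.3092, 0.0282]
orientation: [0.5, -0.5, -0.5, 0.5]
contact_force: [0.3, 0.6, 0.3]
width: 0.0854
```

move_arm([
  [0, -2, 0, 0, 0, 0],
  [2, -6, 1, 0, 0, 0],
  [6, -10, 2, 0, 0, 0],
  [10, -13, 4, 0, 0, 0],
  [10, -13, 4, 0, 0, 0],
  [10, -13, 4, 0, 0, 0],
  [10, -13, 4, 0, 0, 0],
])

```text
clock: 11.52
tool_pos: [0.474, -0.2097, 0.1577]
orientation: [0.501, -0.5, -0.5, 0.5]
contact_force: [-0.3, -0.1, 1.1]
width: 0.0853
```

Run:
```python
from h import *
s=sense(); print(s['tool_pos'].round(4),s['clock'],s['width'],np.abs(s['qd']).max())
im,C=look('wrist','w6',list(Z)[4:6]+['crucible_small_center'])
disc(im,C,(.514,-.309),.044,.044)
a=im.copy()
for (x,y,z,r) in ((.5145,-.309,.044,.022),(.5015,-.1545,.014,.0255),(.5015,-.1545,.014,.04),(.5145,-.309,.014,.033)):
    for t in np.linspace(0,6.28,60):
        u=proj(C,[x+r*np.cos(t),y+r*np.sin(t),z]); cv2.circle(a,tuple(int(round(v)) for v in u),0,(0,0,255),-1)
save(cv2.resize(a[80:330,120:520],None,fx=2,fy=2),'c6')
```

```text
[ 0.474  -0.2097  0.1577] 11.525 0.08528556605314405 0.004817690488231711
wrist stand_large_seat 0.67 [218. 385.] [ 0.5014 -0.1548]
wrist stand_small_seat 0.56 [236. 205.] [ 0.5179 -0.3083]
wrist crucible_small_center 0.75 [242. 194.] [ 0.5181 -0.3134]
wrist crucible_small_center 0.57 [217. 388.] [ 0.4967 -0.1549]
(np.float64(0.002629435423664707), array([ 0.5116, -0.308 ]), 0.0511, array([ 0.512 , -0.3084]), array([0.0434, 0.0498]))
(np.float64(0.09985194928226537), array([ 0.4817, -0.4035]), 0.0697, array([ 0.4826, -0.4041]), array([0.0428, 0.0691]))
```

View pics/c6.png

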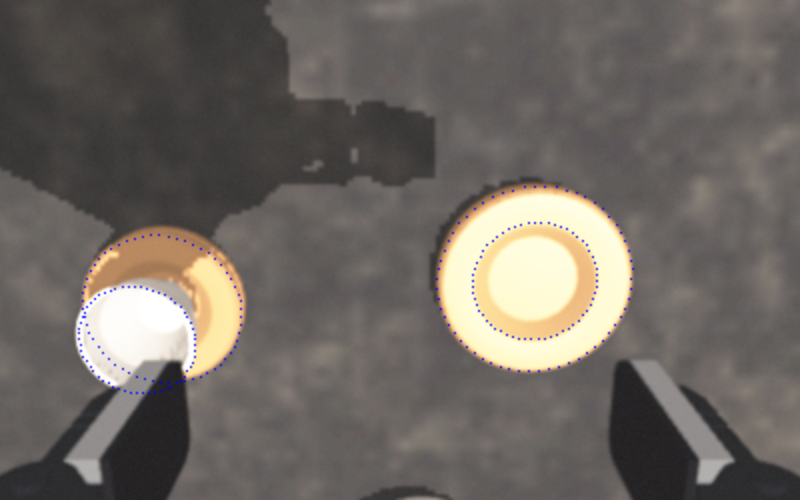

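The small cup's rim matches the prediction at seated height, so it is seated. The large stand model at (0.5015, -0.1545) also fits. Next is the large crucible.

move_arm([
  [6, 0, 1, 0, 0, 0],
  [12, 0, 2, 0, 0, 0],
  [18, 0, 3, 0, 0, 0],
  [23, 0, 4, 0, 0, 0],
  [23, 0, 4, 0, 0, 0],
  [23, 0, 4, 0, 0, 0],
  [23, 0, 4, 0, 0, 0],
])

```text
clock: 12.6
tool_pos: [0.4344, 0.0199, 0.1582]
orientation: [-0.5, 0.501, 0.499, -0.499]
contact_force: [-0.5, -0.6, 0.2]
width: 0.0857
```

```bash
cat >> h.py <<'E'
def ov(im,C,circles,name,box,f=2):
    a=cv2.resize(im,None,fx=f,fy=f)
    for (x,y,z,r) in circles:
        for t in np.linspace(0,6.28,60):
            u=proj(C,[x+r*np.cos(t),y+r*np.sin(t),z])*f; cv2.circle(a,tuple(int(round(v)) for v in u),1,(0,0,255),-1)
    r0,r1,c0,c1=[int(v*f) for v in box]; save(a[r0:r1,c0:c1],name)
E
python3 - <<'E'
from h import *
s=sense(); print(s['tool_pos'].round(4),s['clock'],np.abs(s['qd']).max())
im,C=look('wrist','w7',['crucible_large_center'])
disc(im,C,(.433,.021),.048,.058)
disc(im,C,(.458,.163),.006,.064)
E
```

```text
[0.4344 0.0199 0.1582] 12.6 0.0029830061906015687
wrist crucible_large_center 0.93 [194. 319.] [0.4364 0.0191]
(np.float64(0.004245700907990735), array([0.4371, 0.022 ]), 0.0589, array([0.4373, 0.0219]), array([0.0579, 0.0585]))
(np.float64(0.120727640025352), array([0.4436, 0.1413]), 0.0563, array([0.4436, 0.1414]), array([0.0555, 0.056 ]))
(np.float64(0.001126494400023809), array([0.4571, 0.1624]), 0.0659, array([0.4573, 0.1622]), array([0.0651, 0.0656]))
(np.float64(0.1408646990825675), array([0.4497, 0.0224]), 0.069, array([0.4498, 0.0223]), array([0.0678, 0.0685]))
```

move_arm([
  [0.2, 5, -0.3, 0, 0, 0],
  [0.2, 9, -0.3, 0, 0, 0],
  [0.2, 11.5, -0.3, 0, 0, 0],
  [0.2, 12.5, -0.3, 0, 0, 0],
  [0.2, 12.5, -0.3, 0, 0, 0],
  [0.2, 12.5, -0.3, 0, 0, 0],
])

```text
clock: 13.45
tool_pos: [0.4375, 0.0227, 0.0341]
orientation: [-0.5, 0.501, 0.5, -0.499]
contact_force: [0.3, -0.1, -0.2]
width: 0.0856
```

move_arm([
  [0, 0, 0, 0, 0, 0],
  [0, 0, 0, 0, 0, 0],
  [0, 0, 0, 0, 0, 0],
  [0, 0, 0, 0, 0, 0],
  [0, 0, 0, 0, 0, 0],
], jaw=0)

```text
clock: 14.08
tool_pos: [0.4376, 0.0229, 0.0343]
orientation: [-0.5, 0.501, 0.5, -0.499]
contact_force: [-2.1, -0.9, 23.1]
width: 0.0539
```

move_arm([
  [0, -1.5, 0, 0, 0, 0],
  [0, -4, 0, 0, 0, 0],
  [-2, -7, -1, 0, 0, 0],
  [-6, -8, -2, 0, 0, 0],
  [-11, -8, -4, 0, 0, 0],
  [-15, -7, -6, 0, 0, 0],
  [-17.7, -5, -6.4, 0, 0, 0],
  [-17.7, -4, -6.4, 0, 0, 0],
  [-17.7, -4, -6.4, 0, 0, 0],
  [-17.7, -4, -6.4, 0, 0, 0],
])

```text
clock: 15.32
tool_pos: [0.5008, -0.1534, 0.0738]
orientation: [-0.5, 0.5, 0.5, -0.5]
contact_force: [-1.0, 0.3, 0.2]
width: 0.0538
```

Run:
```python
from h import *
s=sense(); print(s['tool_pos'].round(4),s['clock'],s['width'],s['contact_force'],go([.502,-.1545,.0413]))
```

```text
[ 0.5008 -0.1534  0.0738] 15.325 0.05382898350242354 [-0.99019805  0.32078746  0.1618624 ] [-0.11  3.25 -0.12]
```

move_arm([
  [-0.1, 1.5, -0.1, 0, 0, 0],
  [-0.1, 2.6, -0.1, 0, 0, 0],
  [-0.1, 3.0, -0.1, 0, 0, 0],
  [-0.1, 3.2, -0.1, 0, 0, 0],
  [-0.1, 3.2, -0.1, 0, 0, 0],
  [-0.1, 3.2, -0.1, 0, 0, 0],
])

```text
clock: 16.08
tool_pos: [0.5017, -0.155, 0.0415]
orientation: [0.5, -0.5, -0.5, 0.5]
contact_force: [-2.4, 1.5, 5.1]
width: 0.0536
```

move_arm([
  [0, 0, 0, 0, 0, 0],
  [0, 0, 0, 0, 0, 0],
  [0, 0, 0, 0, 0, 0],
  [0, 0, 0, 0, 0, 0],
  [0, 0, 0, 0, 0, 0],
], jaw=1)

```text
clock: 16.7
tool_pos: [0.5019, -0.1552, 0.0413]
orientation: [-0.5, 0.5, 0.5, -0.5]
contact_force: [-0.7, 0.9, -0.2]
width: 0.0855
```

move_arm([
  [0, -2, 0, 0, 0, 0],
  [0, -6, 0, 0, 0, 0],
  [-1, -10, 0, 0, 0, 0],
  [-5, -12, 1, 0, 0, 0],
  [-7, -12, 3, 0, 0, 0],
  [-7, -12, 3, 0, 0, 0],
  [-7, -12, 3, 0, 0, 0],
])

```text
clock: 17.58
tool_pos: [0.4719, -0.2248, 0.1612]
orientation: [0.5, -0.5, -0.5, 0.5]
contact_force: [0.8, 0.5, -0.2]
width: 0.0854
```

Run:
```python
from h import *
s=sense(); print(s['tool_pos'].round(4),s['clock'],np.abs(s['qd']).max())
im,C=look('wrist','w8',['crucible_large_center','crucible_small_center'])
ov(im,C,[(.502,-.155,.055,.029),(.5145,-.309,.044,.022),(.5145,-.309,.014,.033),(.5015,-.1545,.014,.04)],'c8',(130,330,130,500),2.1)
save(capture('side'),'s8')
```

```text
[ 0.4719 -0.2248  0.1612] 17.575 0.013446978873824556
wrist crucible_large_center 0.68 [229. 407.] [ 0.5041 -0.1542]
wrist crucible_small_center 0.69 [240. 216.] [ 0.5164 -0.3112]
```

View pics/c8.png

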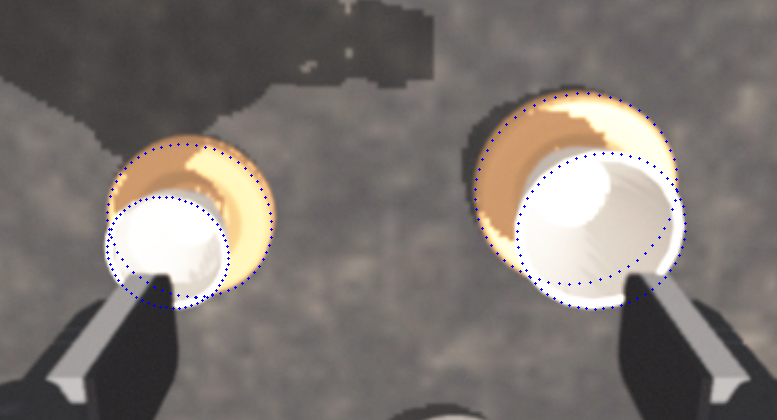

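Both rims lie on the predicted seated circles within about 1 mm. Next is the large lid.

move_arm([
  [5, 0, 0, 0, 0, 0],
  [11, 0, 0, 0, 0, 0],
  [17, 0, 0.5, 0, 0, 0],
  [23, 0, 1, 0, 0, 0],
  [29, 0, 1.5, 0, 0, 0],
  [35, 1, 1.5, 0, 0, 0],
  [38.7, 4, 1.5, 0, 0, 0],
  [38.7, 6, 1.5, 0, 0, 0],
  [38.7, 6, 1.5, 0, 0, 0],
  [38.7, 6, 1.5, 0, 0, 0],
  [38.7, 6, 1.5, 0, 0, 0],
], jaw=0.5)

```text
clock: 19.15
tool_pos: [0.4577, 0.1616, 0.1021]
orientation: [-0.5, 0.501, 0.5, -0.499]
contact_force: [-0.3, -0.3, -0.1]
width: 0.043
```

Run:
```python
from h import *
s=sense(); print(s['tool_pos'].round(4),s['clock'],s['width'],np.abs(s['qd']).max())
im,C=look('wrist','w9',['lid_large_center'])
disc(im,C,(.458,.163),.006,.064)
ov(im,C,[(.457,.1623,.007,.032),(.457,.1623,.0135,.0065)],'c9',(100,400,140,500),2)
```

```text
[0.4577 0.1616 0.1021] 19.15 0.042958559804984406 0.00468226346129744
wrist lid_large_center 0.61 [206. 320.] [0.4573 0.1615]
(np.float64(0.007404455173456711), array([0.4516, 0.1668]), 0.0809, array([0.4515, 0.1658]), array([0.0711, 0.0801]))
(np.float64(0.05636488406817207), array([0.4095, 0.1916]), 0.0605, array([0.4092, 0.1915]), array([0.0132, 0.0599]))
```

View pics/c9.png

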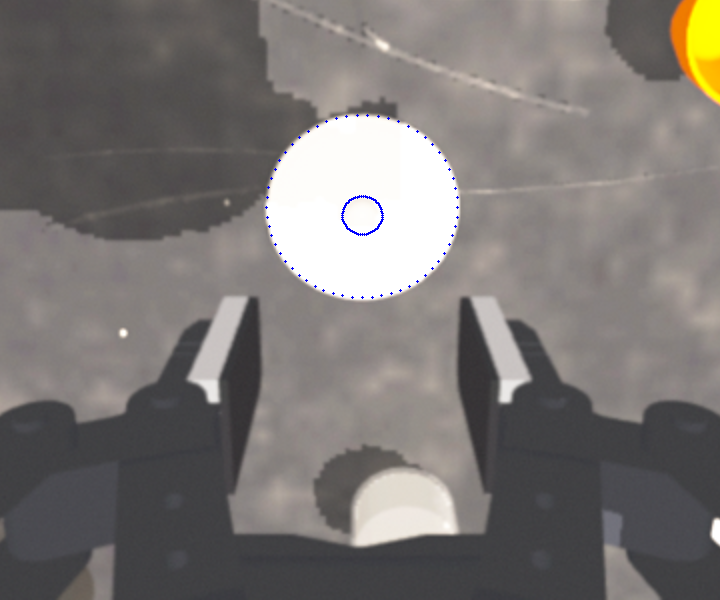

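The lid matches the overlay, so I'll descend on the knob.

move_arm([
  [0.1, 4, 0.1, 0, 0, 0],
  [0.1, 7, 0.1, 0, 0, 0],
  [0.1, 8.2, 0.1, 0, 0, 0],
  [0.1, 8.5, 0.1, 0, 0, 0],
  [0.1, 8.5, 0.1, 0, 0, 0],
  [0.1, 8.5, 0.1, 0, 0, 0],
])

```text
clock: 20.0
tool_pos: [0.4566, 0.163, 0.0171]
orientation: [-0.5, 0.5, 0.5, -0.499]
contact_force: [0.5, -0.1, -0.3]
width: 0.0431
```

move_arm([
  [0, 0, 0, 0, 0, 0],
  [0, 0, 0, 0, 0, 0],
  [0, 0, 0, 0, 0, 0],
  [0, 0, 0, 0, 0, 0],
  [0, 0, 0, 0, 0, 0],
], jaw=0)

```text
clock: 20.62
tool_pos: [0.4563, 0.163, 0.0168]
orientation: [-0.5, 0.5, 0.5, -0.5]
contact_force: [-0.7, 0.6, 10.8]
width: 0.0096
```

move_arm([
  [0, -1, 0, 0, 0, 0],
  [0, -4, 0, 0, 0, 0],
  [0, -9, 0, 0, 0, 0],
  [-3, -13, 0, 0, 0, 0],
  [-8, -13, -1, 0, 0, 0],
  [-14, -13, -2, 0, 0, 0],
  [-20, -13, -3, 0, 0, 0],
  [-26, -13, -4, 0, 0, 0],
  [-30, -13, -4.6, 0, 0, 0],
  [-31.8, -12, -4.6, 0, 0, 0],
  [-31.8, -10, -4.6, 0, 0, 0],
  [-31.8, -9, -4.6, 0, 0, 0],
  [-31.8, -9, -4.6, 0, 0, 0],
  [-31.8, -9, -4.6, 0, 0, 0],
])

```text
clock: 22.38
tool_pos: [0.5021, -0.1547, 0.1067]
orientation: [-0.5, 0.5, 0.5, -0.5]
contact_force: [0.0, -0.1, -0.1]
width: 0.0092
```

Run:
```python
from h import *
s=sense(); p=s['tool_pos']; print(p.round(4),s['clock'],s['width'],s['contact_force'],go([.502,-.155,.0688]))
im,C=look('wrist','w10',['lid_large_center'])
x,y=p[0]+.0007,p[1]; z=p[2]-.0168
ov(im,C,[(x,y,z+.007,.032),(.502,-.155,.055,.029)],'c10',(120,400,160,480),2)
```

```text
[ 0.5021 -0.1547  0.1067] 22.375 0.009206941584649193 [ 0.03066093 -0.08366247 -0.05658393] [-0.03  3.79  0.01]
wrist lid_large_center 0.65 [266. 315.] [ 0.5478 -0.1579]
```

View pics/c10.png

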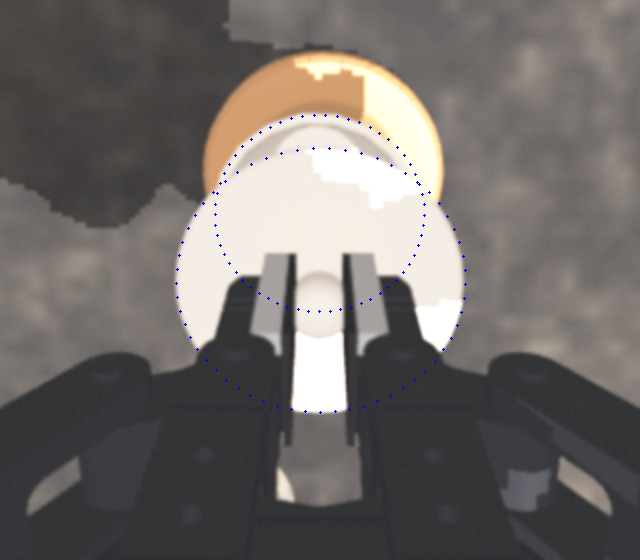

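The held lid is flat and matches the prediction, and the rim below is as predicted. Lower it.

move_arm([
  [0, 1.5, 0, 0, 0, 0],
  [0, 2.8, 0, 0, 0, 0],
  [0, 3.4, 0, 0, 0, 0],
  [0, 3.7, 0, 0, 0, 0],
  [0, 3.7, 0, 0, 0, 0],
  [0, 3.7, 0, 0, 0, 0],
])

```text
clock: 23.22
tool_pos: [0.502, -0.1552, 0.0694]
orientation: [-0.5, 0.5, 0.5, -0.5]
contact_force: [1.0, 0.2, -0.8]
width: 0.0097
```

move_arm([
  [0, 0.1, 0, 0, 0, 0],
  [0, 0.1, 0, 0, 0, 0],
])

```text
clock: 23.48
tool_pos: [0.5021, -0.1553, 0.0688]
orientation: [-0.5, 0.501, 0.5, -0.5]
contact_force: [-1.6, 0.8, 9.5]
width: 0.0096
```

move_arm([
  [0, 0, 0, 0, 0, 0],
  [0, 0, 0, 0, 0, 0],
  [0, 0, 0, 0, 0, 0],
  [0, 0, 0, 0, 0, 0],
], jaw=0.5)

```text
clock: 23.98
tool_pos: [0.5018, -0.1551, 0.0682]
orientation: [0.5, -0.5, -0.5, 0.5]
contact_force: [-0.2, -0.6, -0.8]
width: 0.0426
```

move_arm([
  [0, -2, 0, 0, 0, 0],
  [0, -5, 0, 0, 0, 0],
  [0, -9, 1, 0, 0, 0],
  [2, -9, 4, 0, 0, 0],
  [2, -9, 4, 0, 0, 0],
  [2, -9, 4, 0, 0, 0],
])

```text
clock: 24.72
tool_pos: [0.4623, -0.1353, 0.1583]
orientation: [-0.5, 0.5, 0.5, -0.5]
contact_force: [0.7, 0.4, 0.1]
width: 0.0429
```

Run:
```python
from h import *
s=sense(); print(s['tool_pos'].round(4),s['clock'],s['width'],np.abs(s['qd']).max())
im,C=look('wrist','w11',['lid_large_center'])
disc(im,C,(.502,-.155),.058,.064,val=190)
ov(im,C,[(.502,-.155,.059,.032)],'c11',(120,400,160,480),2)
```

```text
[ 0.4623 -0.1353  0.1583] 24.725 0.04288768172096136 0.015142028739340589
wrist lid_large_center 0.71 [260. 290.] [ 0.5275 -0.1616]
(np.float64(0.007817101312677384), array([ 0.4947, -0.1523]), 0.084, array([ 0.4949, -0.1523]), array([0.0662, 0.0847]))
(np.float64(0.0864970477247009), array([ 0.5866, -0.1729]), 0.0334, array([ 0.5883, -0.175 ]), array([0.026 , 0.0333]))
```

View pics/c11.png

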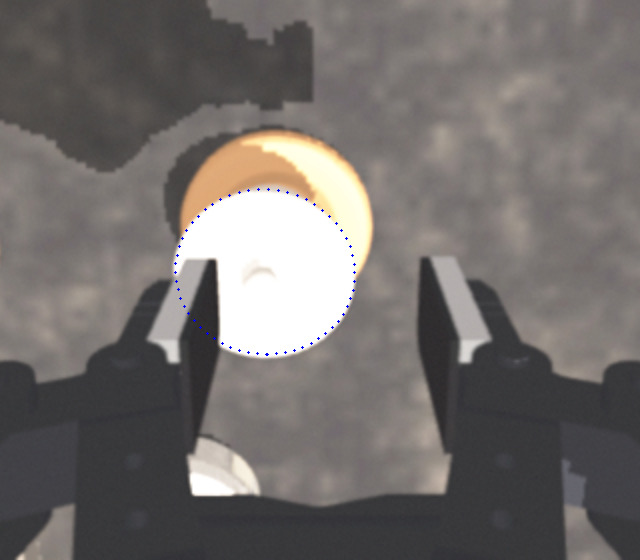

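The large lid lies on the predicted circle, centred and flat. Now the small lid.

move_arm([
  [5, 0, -1, 0, 0, 0],
  [10, 0, -2, 0, 0, 0],
  [16, 0, -4, 0, 0, 0],
  [22, 0, -6, 0, 0, 0],
  [28, 0, -8, 0, 0, 0],
  [34, 0, -10, 0, 0, 0],
  [40, 0, -11.6, 0, 0, 0],
  [43.8, 2, -11.6, 0, 0, 0],
  [43.8, 6, -11.6, 0, 0, 0],
  [43.8, 6, -11.6, 0, 0, 0],
  [43.8, 6, -11.6, 0, 0, 0],
  [43.8, 6, -11.6, 0, 0, 0],
])

```text
clock: 26.32
tool_pos: [0.5793, 0.3026, 0.0999]
orientation: [-0.5, 0.501, 0.5, -0.499]
contact_force: [-0.0, 1.0, -0.5]
width: 0.0431
```

Run:
```python
from h import *
s=sense(); print(s['tool_pos'].round(4),s['clock'],s['width'],np.abs(s['qd']).max())
im,C=look('wrist','w12',['lid_small_center'])
disc(im,C,(.579,.303),.006,.049,val=190)
ov(im,C,[(.5796,.3031,.007,.0245),(.5796,.3031,.0135,.0055)],'c12',(100,400,140,500),2)
```

```text
[0.5793 0.3026 0.0999] 26.325 0.04306317274115037 0.00644999545985118
wrist lid_small_center 0.92 [209. 319.] [0.5802 0.3021]
wrist lid_small_center 0.74 [246. 458.] [0.6068 0.3962]
(np.float64(9.75592977375932e-05), array([0.5789, 0.3031]), 0.0503, array([0.579 , 0.3032]), array([0.0496, 0.0501]))
(np.float64(0.14287024145692712), array([0.5916, 0.1607]), 0.0792, array([0.5927, 0.1602]), array([0.0557, 0.0798]))
```

View pics/c12.png

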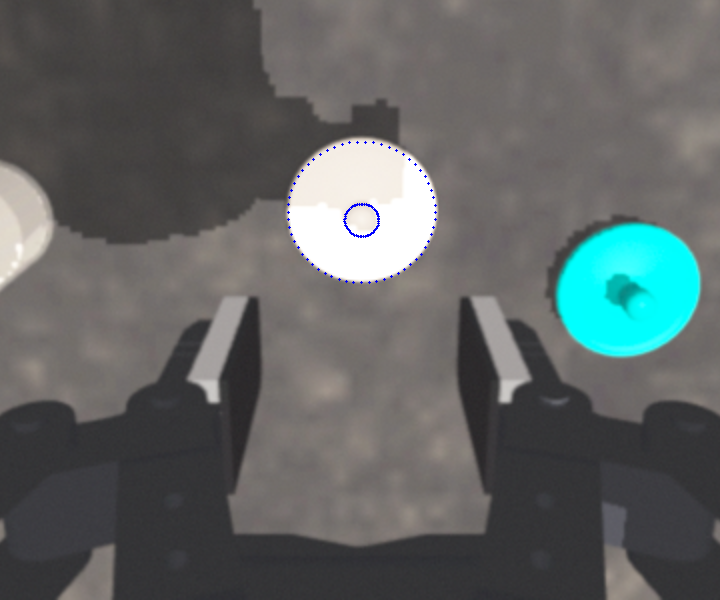

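The white small lid is centred between the jaws and the turquoise one is clear at the right. Descend.

move_arm([
  [0, 4, 0, 0, 0, 0],
  [0, 7, 0, 0, 0, 0],
  [0, 8, 0, 0, 0, 0],
  [0, 8.3, 0, 0, 0, 0],
  [0, 8.3, 0, 0, 0, 0],
  [0, 8.3, 0, 0, 0, 0],
])

```text
clock: 27.18
tool_pos: [0.5788, 0.303, 0.0164]
orientation: [-0.5, 0.5, 0.5, -0.499]
contact_force: [0.4, 0.4, 0.5]
width: 0.0427
```

move_arm([
  [0, 0, 0, 0, 0, 0],
  [0, 0, 0, 0, 0, 0],
  [0, 0, 0, 0, 0, 0],
  [0, 0, 0, 0, 0, 0],
  [0, 0, 0, 0, 0, 0],
], jaw=0)

```text
clock: 27.8
tool_pos: [0.5784, 0.3028, 0.0158]
orientation: [-0.5, 0.5, 0.5, -0.5]
contact_force: [-1.3, -1.7, 5.6]
width: 0.0073
```

move_arm([
  [0, -1, 0, 0, 0, 0],
  [0, -4, 0, 0, 0, 0],
  [0, -9, 0, 0, 0, 0],
  [0, -13, 0, 0, 0, 0],
  [-3, -14, 0.5, 0, 0, 0],
  [-8, -14, 1, 0, 0, 0],
  [-13, -14, 2, 0, 0, 0],
  [-19, -14, 3, 0, 0, 0],
  [-25, -14, 4, 0, 0, 0],
  [-31, -14, 5, 0, 0, 0],
  [-37, -14, 6, 0, 0, 0],
  [-43, -14, 6.4, 0, 0, 0],
  [-49, -14, 6.4, 0, 0, 0],
  [-54, -14, 6.4, 0, 0, 0],
  [-58, -14, 6.4, 0, 0, 0],
  [-61.2, -13, 6.4, 0, 0, 0],
  [-61.2, -10, 6.4, 0, 0, 0],
  [-61.2, -8, 6.4, 0, 0, 0],
  [-61.2, -8, 6.4, 0, 0, 0],
  [-61.2, -8, 6.4, 0, 0, 0],
])

```text
clock: 30.3
tool_pos: [0.5142, -0.3094, 0.0964]
orientation: [-0.5, 0.501, 0.5, -0.5]
contact_force: [0.1, -0.8, 1.0]
width: 0.0071
```

Run:
```python
from h import *
s=sense(); p=s['tool_pos']; print(p.round(4),s['clock'],s['width'],s['contact_force'],go([.514,-.309,.0568]))
im,C=look('wrist','w13',[])
x,y=p[0]+.0006,p[1]; z=p[2]-.0158
ov(im,C,[(x,y,z+.007,.0245),(.5145,-.309,.044,.022)],'c13',(120,400,160,480),2)
```

```text
[ 0.5142 -0.3094  0.0964] 30.3 0.007124162757053489 [ 0.12417819 -0.81564901  0.95592737] [0.04 3.96 0.02]
```

View pics/c13.png

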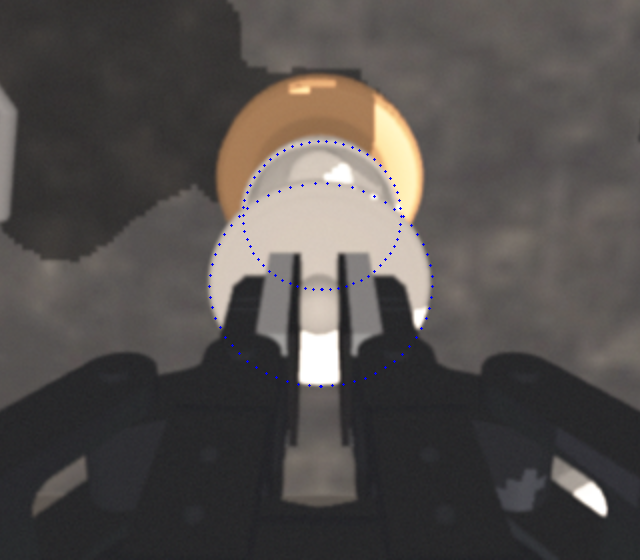

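The lid is held flat and both overlays match. Lower it.

move_arm([
  [0, 1.5, 0, 0, 0, 0],
  [0, 2.9, 0, 0, 0, 0],
  [0, 3.6, 0, 0, 0, 0],
  [0, 3.9, 0, 0, 0, 0],
  [0, 3.9, 0, 0, 0, 0],
  [0, 3.9, 0, 0, 0, 0],
])

```text
clock: 31.1
tool_pos: [0.5139, -0.3092, 0.0566]
orientation: [-0.5, 0.5, 0.5, -0.5]
contact_force: [-1.4, 1.2, 6.8]
width: 0.0078
```

Contact came at the expected height with 7 N. Release and retreat.

move_arm([
  [0, 0, 0, 0, 0, 0],
  [0, 0, 0, 0, 0, 0],
  [0, 0, 0, 0, 0, 0],
  [0, 0, 0, 0, 0, 0],
], jaw=0.5)

```text
clock: 31.6
tool_pos: [0.5137, -0.3092, 0.0562]
orientation: [0.5, -0.5, -0.5, 0.5]
contact_force: [-0.0, 0.1, 0.4]
width: 0.0427
```

move_arm([
  [0, -2, 0, 0, 0, 0],
  [0, -5, 0, 0, 0, 0],
  [2, -10, 2, 0, 0, 0],
  [6, -13, 5, 0, 0, 0],
  [8, -13, 6, 0, 0, 0],
  [8, -13, 6, 0, 0, 0],
  [8, -13, 6, 0, 0, 0],
])

```text
clock: 32.48
tool_pos: [0.4543, -0.2297, 0.1862]
orientation: [-0.5, 0.5, 0.5, -0.5]
contact_force: [-1.0, -0.4, 0.1]
width: 0.0428
```

Run:
```python
from h import *
s=sense(); print(s['tool_pos'].round(4),s['clock'],s['contact_force'].round(1),np.abs(s['qd']).max())
im,C=look('wrist','w14',[])
ov(im,C,[(.502,-.155,.059,.032),(.5145,-.309,.048,.0245)],'c14',(100,330,100,500),2)
im,C=look('side','s14',list(Z)[6:])
save(cv2.resize(im[100:350,180:500],None,fx=2.4,fy=2.4,interpolation=2),'c15')
```

```text
[ 0.4543 -0.2297  0.1862] 32.475 [-1.  -0.4  0.1] 0.012969298693784964
side nickel_crucible_center 0.67 [211. 285.] [0.6052 0.035 ]
side weighing_bottle_center 0.71 [246. 292.] [0.5772 0.1813]
side flat_tin_center 0.82 [162. 277.] [ 0.6475 -0.2106]
```

View pics/c14.png

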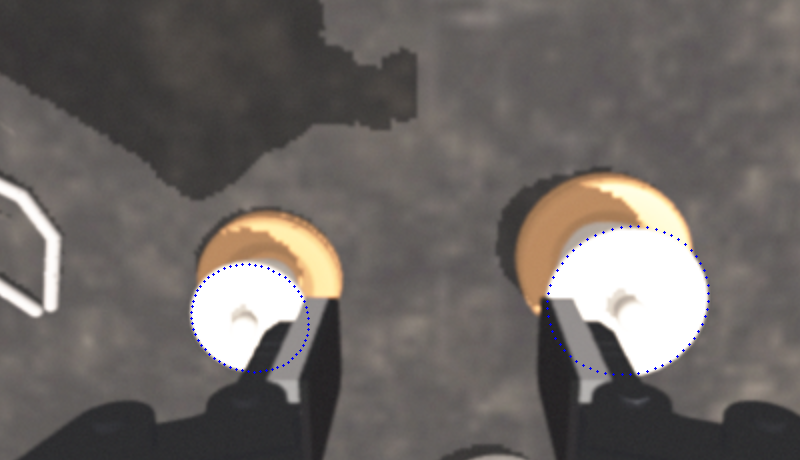

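View pics/c15.png

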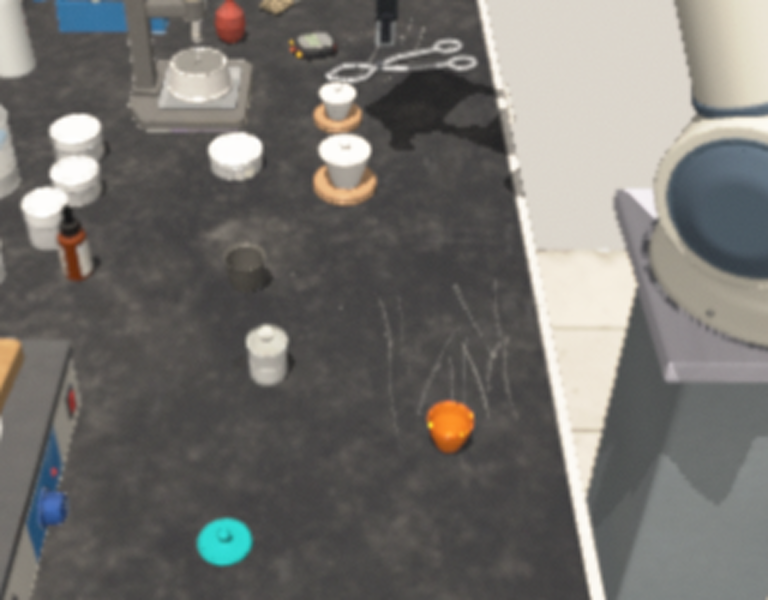

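Both crucibles stand upright in their stands at side-crop (345,165) and (338,105), with lids centred on the predicted circles. The nickel crucible, bottle, tin and decoys sit where they were in the first picture.

```bash
python3 -c "
from station import *
print(finish_job())"
```

```text
the job is handed in; nothing more can be done
None
```

Both white crucibles are seated upright in the stands of their own size, and each is covered by its own lid. I handed the job in at about 32.5 s of the 112 s allowed, with the gripper raised clear of everything.

- **Crucibles:** the wrist picture showed both rims within about 1 mm of where a seated crucible should be.
- **Lids:** both lie flat and centred to about 1 mm in the last wrist picture. They met the rims at the expected height with 7–10 N.
- **Left alone:** in the last side picture the nickel crucible, glass bottle, tin, orange crucible and turquoise lid stand where they were at the start.
- **Disagreements:** the finger opening read about 4 mm less than the gripped diameter on all four grasps, but every grip held. The network's positions scattered up to about 2 cm from the side camera and about 2.5 cm for the placed large lid, so I relied on the wrist-camera fits instead.

No check failed. The hand-in itself reported no verdict.

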